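# Kit the spare parts for a power-board repair

### The job

Put the four spare parts for the repair into the kitting tray, each standing upright in the insert made for it: the capacitor with the two screw terminals in the round pocket, the long heat sink in the long pocket, the transformer in the short, wide rectangular pocket, and the copper ring choke over the post. Leave the swollen dome-topped capacitor and the short heat sink where they stand.

Things in the scene. Friction and masses are not known exactly. Their poses are not given: they have to be found in the camera images.
- capacitor: Black upright can, 36 mm in diameter and 50 mm high, with a flat aluminium top that carries two brass screw terminals (9 mm in diameter, 6 mm high, 16 mm apart along its y axis). About 70 g. Goes in the round pocket. Origin: centre of its underside, z up.
- heat_sink: Long aluminium heat sink, 64 mm (x) by 28 mm (y) by 40 mm high: a 6 mm base with five upright fins that run along x. Grip it across y, on the outer fins. About 90 g. Goes in the long pocket, its length along the pocket's. Origin: centre of its underside, z up.
- transformer: Small transformer, 44 mm high: a dark steel core block 42 mm (x) by 30 mm (y) with a copper winding between white flanges that stands 3 mm proud on both y faces (36 mm over all; winding and flanges from 7 to 37 mm above its underside, 26 to 30 mm wide along x). About 200 g. Goes in the short pocket, its x along the pocket's x. Origin: centre of its underside, z up.
- choke: Ring choke wound with copper, lying flat: 50 mm outside diameter, a 26 mm hole through its middle, 20 mm high. About 80 g. Goes over the post, flat on the disc at its foot. Origin: centre of its underside, z up.
- swollen_capacitor: Look-alike, to be left alone: black can of the same 36 mm diameter, 50 mm high to the edge, with a bulging aluminium dome on top (60 mm high in the middle) and no terminals. Origin: centre of its underside, z up.
- short_heat_sink: Look-alike, to be left alone: aluminium heat sink of the same kind but short, 34 mm (x) by 28 mm (y) by 40 mm high. Origin: centre of its underside, z up.
- round_pocket: White round pocket, inside 56 mm in diameter, walls 3 mm thick and 8 mm high over its underside, floor 3 mm thick. x points across the tray, away from the robot. Fixed on the floor (4 mm above the bench) of a grey tray, 130 x 410 mm with a 10 mm high rim, that lies far on the bench with its four inserts in a row along y, 95 mm apart, in changing order. Origin: centre of its underside, z up.
- long_pocket: White rectangular pocket, long and narrow, inside 84 mm (x, across the tray) by 48 mm (y), walls 3 mm thick and 8 mm high over its underside, floor 3 mm thick. On the tray as the round pocket is. Origin: centre of its underside, z up.
- short_pocket: White rectangular pocket, almost square, inside 60 mm (x, across the tray) by 54 mm (y), walls 3 mm thick and 8 mm high over its underside, floor 3 mm thick. On the tray as the round pocket is. Origin: centre of its underside, z up.
- post: Small white disc, 40 mm in diameter and 3 mm thick, with an upright dark steel post of 10 mm diameter in its middle, tapering at the tip, whose top is 23 mm above the disc's underside. On the tray as the round pocket is. Origin: centre of its underside, z up.

How it is judged:
At the end, for the whole second after the job is handed in: Each part stands in its own insert: centre within 16 mm of the insert's, underside 1 to 6 mm above the insert's underside (floor at 3 mm), upright within 0.1 rad, at rest (under 0.02 m/s). The swollen capacitor and the short heat sink are within 25 mm of their starts (horizontal distance between capacitor and round_pocket below 0.016 m and z of capacitor in the frame of round_pocket between 0.001 and 0.006 m and angle between each of capacitor, heat_sink, transformer, choke's own z axis and vertical below 0.1 rad and linear speed of each of capacitor, heat_sink, transformer, choke below 0.02 m/s and horizontal distance between heat_sink and long_pocket below 0.016 m and z of heat_sink in the frame of long_pocket between 0.001 and 0.006 m and horizontal distance between transformer and short_pocket below 0.016 m and z of transformer in the frame of short_pocket between 0.001 and 0.006 m and horizontal distance between choke and post below 0.016 m and z of choke in the frame of post between 0.001 and 0.006 m and distance of each of swollen_capacitor, short_heat_sink from where it was at the start of the episode below 0.025 m); the robot touches nothing.
It fails at once if the swollen capacitor is moved more than 25 mm (distance of swollen_capacitor from where it was at the start of the episode above 0.025 m).
It fails at once if the short heat sink is moved more than 25 mm (distance of short_heat_sink from where it was at the start of the episode above 0.025 m).
It also fails if it takes over 99 s, if anything falls off the work surface, if the arm or the gripper's body presses on something with over 40 N, if the wrist force passes 120 N, or if a joint passes its speed limit or range.

### The arm

A 6-joint arm with a two-finger parallel gripper is mounted at the origin on the work surface. World frame = base frame: x ahead of the robot, y to its left, z up, the work surface at z = 0. Lengths are in m, angles in rad, forces in N, time in s.
With the tool pointing down it reaches from about 0.35 to 0.975 m from the base axis. Payload 4.9 kg.
Tool frame: the origin (TCP) lies midway between the tips of the shut fingers; the grasp point (between the pads) lies 19 mm behind it; z points along the fingers, y is the line along which they close (so a half turn about z gives the same grasp; the last joint's range is limited). The gripper opens to 85 mm and grips with 20 to 120 N. Pads are 22 mm wide; open, the fingers measure 114 mm over their backs; the gripper's body (76 mm by 85 mm) begins 54 mm behind the grasp point. The pads swing forward as they close: fully open they stand 13 mm farther back than shut.
Start: joints at [-1.331, 0.053, 1.613, -0, 1.476, -0.119], TCP at [0.219, -0.585, 0.231] pointing down, gripper open.
Joint ranges: [-3.01, 3.01], [-1.01, 2.22], [0.06, 2.58], [-1.02, 4.17], [0.09, 2.62], [-3.14, 3.14]. Speed limits (rad/s): [2.57, 2.57, 3.14, 3.14, 3.14, 3.14].

### API

Orientations are given as a unit quaternion [w, x, y, z].
In Python, from plant import * gives the robot as it stands.
- The arm moves only by the tool jog_arm, never from a script. Its argument "targets" is a list of rows, each a list of 3 entries, a list of its own where there are three numbers: the shift along the tool's x, y, z in units of 25 mm (1.0 is 25 mm), then the turn, a rotation vector about the tool's x, y, z in units of 8 degrees (1.0 is 8 degrees), then the opening in per cent of the stroke, from 0 (shut) to 100 (fully open). A call has 1 to 8 rows; each row is the pose to reach, as a shift and turn from the pose commanded when the call began, along the tool's axes at that moment; what a row does not reach only later rows make up. A row lasts 1/8 s, in which the tool goes at most 62.5 mm and 10.7 degrees, less where a joint would pass 70% of its speed; a pose out of reach is approached as far as the arm can. A call with a gripper value outside its range is refused whole. The fingers move at their own pace and stop on an object; the grip force is fixed at half the most. Time passes only in rows, so rows that repeat a pose let the fingers close. It gives the time, the measured TCP pose, the force, the opening and the grip force at its end, in the units of the state.
- state(): the state, without advancing time (a new reading comes with each control period).
- grab_frame(name): name is "scene" or "top" or "wrist"; returns (picture, depth): 420x560x3 uint8, red, green, blue; 420x560 float32, m along the optical axis (not along the pixel's ray), 0 where there is no reading.
- camera_params(name): a dict with "fovy" (degrees; the focal length in pixels is half the picture's height over the tangent of half this angle, whatever the lens; pixels are square), "cx", "cy" (the principal point, pixels), "rvec" (rotation vector, rad) and "tvec" (3), from world to camera coordinates, as OpenCV has them; the wrist camera has in their place "hand_eye" (4x4, takes a point from camera to tool coordinates, whose origin is the TCP and whose axes are the flange's). Camera axes: x right, y down, z forward; pixel columns grow to the right and rows downward; lengths in m; the calibration is good to about 2 mm. A picture is of the moment at which its call begins: read the wrist's pose just before it. camera_params takes no time and is no camera call.
- job_done(): hands the job in; it is judged then, once.
The state is a dict: "time": time; "joint_pos": joint angles; "joint_vel": joint speeds; "joint_efforts": joint torques, N m; "tool_pos": TCP position; "tool_rot": TCP orientation; "contact_force": force on the tool from outside, world axes, zero at the start; "ft_torque": the same for the moment, N m; "gripper_width": opening from 0.0 (shut) to 1.0 (fully open); "grasp_force": force on a finger pad.
Only numpy, scipy, OpenCV 4.12 (cv2) and the standard library are available. Lean on these libraries where they do the work, as an engineer would, in place of code of your own. Each camera call takes 0.05 s, during which the arm holds its last target. There are 200 camera calls.

## Working session

There is one attempt and no reset: what is moved stays moved. The work goes in short steps, Python scripts to look and compute and a tool call to move; the robot and the scene stay as the last step left them, time stands still between calls to the robot, and variables do not carry over. Pictures are saved under pics/ and viewed, at most 14 in all, crops included, and the job is handed in when it is done.

Besides the shell and the picture viewer there is one more tool, called after ">>>" as name([rows], argument=value, ...), one row to a line, values as JSON. jog_arm: Moves the arm, as the interface text tells. Its arguments: {"type":"object","properties":{"targets":{"type":"array"}},"required":["targets"]}

```bash
ls; mkdir -p pics
python3 - <<'E'
from plant import *
import cv2,numpy as np
for n in ["top","scene"]:
    im,d=grab_frame(n); cv2.imwrite(f"pics/{n}1.png",im[:,:,::-1]); np.save(f"{n}1.npy",d)
    print(camera_params(n), (d>0).mean())
print(camera_params("wrist")); print(state())
E
```

```text
pics
{'fovy': 57.03284742103126, 'cx': 282.22248105455543, 'cy': 207.77086165653904, 'rvec': array([ 2.1274613 , -2.13390371,  0.12378319]), 'tvec': array([0.01980462, 0.54239068, 0.78725418])} 0.9959608843537415
{'fovy': 52.418835906388715, 'cx': 279.66550461849226, 'cy': 208.05371105947523, 'rvec': array([ 1.56383225,  2.09947093, -0.7490793 ]), 'tvec': array([ 0.15505593, -0.36370192,  1.46803442])} 0.9960331632653061
{'fovy': 66.38390850561707, 'cx': 277.02251590817065, 'cy': 214.69639319503284, 'hand_eye': array([[-6.97374078e-04, -9.56248639e-01, -2.92554360e-01,
         7.40512090e-02],
       [ 9.99999129e-01, -9.94608962e-04,  8.67257611e-04,
        -1.34803327e-04],
       [-1.12029110e-03, -2.92553501e-01,  9.56248500e-01,
        -1.43193558e-01],
       [ 0.00000000e+00,  0.00000000e+00,  0.00000000e+00,
         1.00000000e+00]])}
{'time': 0.1, 'joint_pos': array([-1.33098660e+00,  5.32721489e-02,  1.61413891e+00,  2.87234785e-05,
        1.47598798e+00, -1.18982275e-01]), 'joint_vel': array([-0.00025147, -0.00065897, -0.00402923,  0.00071597,  0.00098815,
       -0.00101957]), 'joint_efforts': array([ 1.39395524e-03, -3.94899166e+01, -3.71364033e+01, -1.26904933e-04,
        3.88251850e-03, -8.21597894e-06]), 'tool_pos': array([ 0.21935105, -0.58465483,  0.23020816]), 'tool_rot': array([-9.02406762e-04,  9.83951490e-01,  1.78433879e-01, -4.02620441e-05]), 'contact_force': array([ 0.2277709 , -0.32404414,  0.89059319]), 'ft_torque': array([ 0.02085485, -0.02406926, -0.05270798]), 'grasp_force': 0.0, 'gripper_width': 1.0003900284393024}
```

View pics/top1.png

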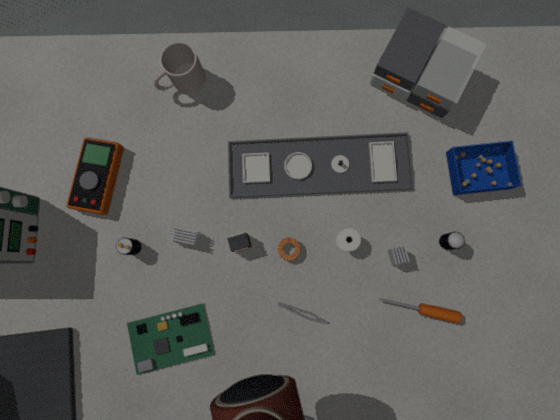

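View pics/scene1.png

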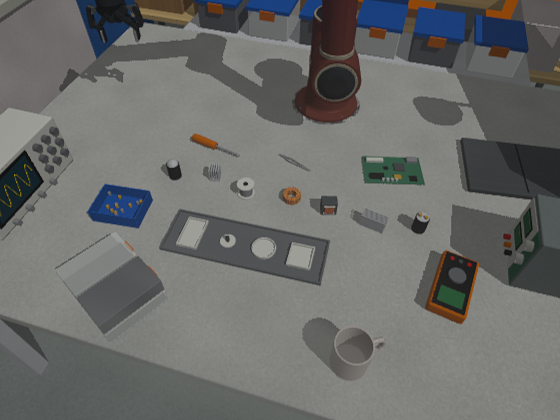

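The top view (up is +x, left is +y) shows these parts:
- capacitor with terminals at (128,245)
- long heat sink (186,237)
- transformer (239,242)
- choke (289,249)
- spool, which is clutter (348,240)
- short heat sink (399,257)
- swollen capacitor (452,240)

The tray inserts run from left to right: short pocket (257,167), round pocket (298,165), post (340,163), long pocket (382,162). The scene view agrees.

```bash
cat > h.py <<'E'
import numpy as np,cv2
from scipy.spatial.transform import Rotation as R
def K(p,h=420):
    f=h/2/np.tan(np.radians(p['fovy']/2)); return f,p['cx'],p['cy']
def pose(p,st=None):
    "camera->world R,t"
    if 'hand_eye' in p:
        q=st['tool_rot']; T=np.eye(4); T[:3,:3]=R.from_quat([*q[1:],q[0]]).as_matrix(); T[:3,3]=st['tool_pos']
        M=T@p['hand_eye']; return M[:3,:3],M[:3,3]
    r=cv2.Rodrigues(p['rvec'])[0]; return r.T,-r.T@p['tvec']
def cloud(d,p,st=None):
    f,cx,cy=K(p); v,u=np.mgrid[:420,:560]; Rm,t=pose(p,st)
    c=np.stack([(u-cx)/f*d,(v-cy)/f*d,d],-1); return c@Rm.T+t
def proj(X,p,st=None):
    f,cx,cy=K(p); Rm,t=pose(p,st); c=(np.atleast_2d(X)-t)@Rm; return c[:,:2]/c[:,2:]*f+[cx,cy]
def tri(views):
    "views: list of (uv,p,st) -> point, residual"
    A=np.zeros((3,3));b=np.zeros(3)
    for uv,p,st in views:
        f,cx,cy=K(p);Rm,t=pose(p,st);r=Rm@np.array([(uv[0]-cx)/f,(uv[1]-cy)/f,1]);r/=np.linalg.norm(r)
        M=np.eye(3)-np.outer(r,r);A+=M;b+=M@t
    return np.linalg.solve(A,b)
E
cat > m.py <<'E'
from plant import *; from h import *
N={"cap":(128,245),"hs":(186,237),"tr":(239,242),"choke":(289,249),"spool":(348,240),"shs":(399,257),"sw":(452,240),"shortp":(257,167),"round":(298,165),"post":(340,163),"longp":(382,162)}
p={n:camera_params(n) for n in("top","scene")}
W={n:cloud(np.load(n+"1.npy"),p[n]) for n in p}
for k,(u,v) in N.items():
    c=W["top"][v,u]
    for n in W:
        P=W[n].reshape(-1,3); b=P[(np.hypot(*(P-c)[:,:2].T)<.05)]
        if k in("cap","hs","tr","choke","spool","shs","sw"):
            z=np.percentile(b[b[:,2]>.01][:,2],90); s=b[(b[:,2]>z-.006)]
        else:
            z=np.percentile(b[:,2],97); s=b[(b[:,2]>.0095)]
        r=cv2.minAreaRect((s[:,:2]*1000).astype(np.float32))
        print(k,n,len(s),"ztop %.3f"%z,"ctr",np.round(r[0],0),"size",np.round(r[1],0),"ang(from x) %.0f"%r[2])
E
python3 m.py
python3 - <<'E'
import cv2
a=cv2.imread('pics/top1.png')[120:290,100:480]; cv2.imwrite('pics/top_c.png',cv2.resize(a,None,fx=2.1,fy=2.1,interpolation=3))
E
```

```text
cap top 222 ztop 0.054 ctr [462. 351.] size [33. 34.] ang(from x) 71
cap scene 118 ztop 0.053 ctr [461. 353.] size [34. 34.] ang(from x) 54
hs top 189 ztop 0.043 ctr [486. 234.] size [65. 28.] ang(from x) 78
hs scene 236 ztop 0.040 ctr [485. 235.] size [64. 33.] ang(from x) 77
tr top 285 ztop 0.046 ctr [471. 111.] size [31. 42.] ang(from x) 16
tr scene 162 ztop 0.044 ctr [471. 112.] size [38. 42.] ang(from x) 17
choke top 950 ztop 0.858 ctr [421.  -7.] size [0. 0.] ang(from x) 0
choke scene 159 ztop 0.021 ctr [456.   6.] size [49. 47.] ang(from x) 16
spool top 411 ztop 0.041 ctr [ 476. -123.] size [47. 46.] ang(from x) 1
spool scene 187 ztop 0.039 ctr [ 474. -122.] size [48. 44.] ang(from x) 19
shs top 155 ztop 0.042 ctr [ 442. -228.] size [34. 29.] ang(from x) 13
shs scene 65 ztop 0.040 ctr [ 442. -227.] size [37. 28.] ang(from x) 12
sw top 164 ztop 0.060 ctr [ 474. -340.] size [29. 29.] ang(from x) 89
sw scene 66 ztop 0.057 ctr [ 473. -338.] size [27. 29.] ang(from x) 55
shortp top 274 ztop 0.014 ctr [641.  75.] size [67. 65.] ang(from x) 1
shortp scene 113 ztop 0.012 ctr [639.  79.] size [68. 60.] ang(from x) 2
round top 207 ztop 0.013 ctr [649. -16.] size [72. 59.] ang(from x) 3
round scene 80 ztop 0.011 ctr [643. -16.] size [61. 58.] ang(from x) 49
post top 54 ztop 0.010 ctr [ 661. -108.] size [61. 37.] ang(from x) 14
post scene 25 ztop 0.009 ctr [ 652. -116.] size [23. 30.] ang(from x) 81
longp top 313 ztop 0.014 ctr [ 652. -206.] size [91. 55.] ang(from x) 2
longp scene 119 ztop 0.012 ctr [ 651. -204.] size [91. 56.] ang(from x) 3
```

View pics/top_c.png

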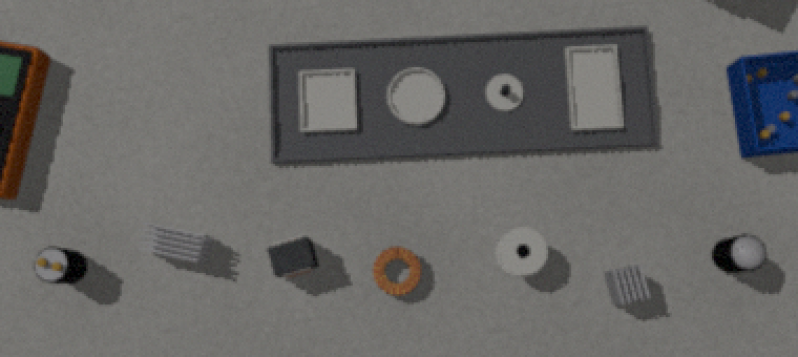

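The enlarged crop agrees with the depth measurements. The inserts lie on a line turned about 2°, at (0.640,0.077), (0.643,-0.017), (0.647,-0.111) and (0.651,-0.205). I'll start with the choke and refine from the wrist camera above it.

```bash
cat > go.py <<'E'
import sys; from plant import *; from h import *
def plan(x,y,z,phi):
    st=state(); q=st['tool_rot']; C=R.from_quat([*q[1:],q[0]])
    a=np.radians(phi); T=np.array([[-np.sin(a),np.cos(a),0],[np.cos(a),np.sin(a),0],[0,0,-1]]).T
    # tool x = phi+90
    T=np.column_stack([[-np.sin(a),np.cos(a),0],[np.cos(a),np.sin(a),0],[0,0,-1]])
    M=C.as_matrix()
    if phi is None: pass
    s=M.T@(np.array([x,y,z])-st['tool_pos'])/.025; r=np.degrees((C.inv()*R.from_matrix(T)).as_rotvec())/8
    print("shift",np.round(s,2).tolist(),"turn",np.round(r,2).tolist(),"dn",np.round(M.T@[0,0,-.1/.025],2).tolist())
if __name__=="__main__": plan(*map(float,sys.argv[1:]))
E
python3 go.py 0.456 0.004 0.20 -45
```

```text
shift [17.13, -18.72, 1.25] turn [-0.01, -0.0, -3.06] dn [-0.0, 0.01, 4.0]
```

>>> jog_arm([
  [[17.13,-18.72,1.25],[0,0,-3.06],100],
  [[17.13,-18.72,1.25],[0,0,-3.06],100],
  [[17.13,-18.72,1.25],[0,0,-3.06],100],
  [[17.13,-18.72,1.25],[0,0,-3.06],100],
  [[17.13,-18.72,1.25],[0,0,-3.06],100],
  [[17.13,-18.72,1.25],[0,0,-3.06],100],
  [[17.13,-18.72,1.25],[0,0,-3.06],100],
  [[17.13,-18.72,1.25],[0,0,-3.06],100],
])

```text
time: 1.1
tool_pos: [0.4059, -0.1198, 0.2064]
tool_rot: [0.0, 0.924, 0.383, 0.0]
contact_force: [0.7, -0.6, 0.1]
gripper_width: 1.002
grasp_force: 0.0
```

```bash
python3 go.py 0.47 0.004 0.20 -45
```

```text
shift [5.32, -1.69, 0.26] turn [0.0, -0.0, 0.0] dn [-0.0, -0.0, 4.0]
```

>>> jog_arm([
  [[5.3,-1.7,0.25],[0,0,0],100],
  [[5.3,-1.7,0.25],[0,0,0],100],
  [[5.3,-1.7,0.25],[0,0,0],100],
  [[5.3,-1.7,0.25],[0,0,0],100],
])

```text
time: 1.6
tool_pos: [0.4691, 0.0024, 0.1999]
tool_rot: [-0.0, 0.923, 0.384, -0.001]
contact_force: [0.2, -0.9, -0.9]
gripper_width: 0.996
grasp_force: 0.0
```

```bash
cat > wl.py <<'E'
import sys,pickle; from plant import *; from h import *
n=sys.argv[1]; st=state(); im,d=grab_frame("wrist"); p=camera_params("wrist")
cv2.imwrite(f"pics/{n}.png",im[:,:,::-1]); pickle.dump((st,d,p),open(n+".pkl","wb"))
P=cloud(d,p,st); np.save(n+"_P.npy",P); P=P[d>0]; print("bench z",np.median(P[np.abs(P[:,2])<.02][:,2]))
for a in sys.argv[2:]:
    k,x,y,z0,rad=a.split(","); c=np.array([float(x),float(y)])
    b=P[np.hypot(*(P[:,:2]-c).T)<float(rad)]; b=b[(b[:,2]>float(z0))&(b[:,2]<.09)]
    if len(b)<20: print(k,len(b)); continue
    z=np.percentile(b[:,2],90); s=b[b[:,2]>max(z-.006,float(z0))]
    r=cv2.minAreaRect((s[:,:2]*1000).astype(np.float32)); print(k,len(s),"z %.4f"%z,np.round(r[0],1),np.round(r[1],1),"%.1f"%r[2],"mean",np.round(s.mean(0)*1000,1))
E
python3 wl.py w1 choke,.456,.004,.012,.04 tr,.471,.111,.03,.04 hs,.485,.235,.03,.045 short,.640,.077,.0095,.05 round,.643,-.017,.0095,.05 post,.647,-.111,.0095,.03 long,.651,-.205,.0095,.06
python3 go.py 0.456 0.004 0.20 -45
```

```text
bench z 0.0010079080632898751
choke 1324 z 0.0215 [455.6   3.9] [49.4 49.1] 53.6 mean [456.1   4.2  20.5]
tr 1702 z 0.0454 [469.  109.9] [30.1 42.2] 16.2 mean [469.5 109.9  44.4]
hs 738 z 0.0410 [480.7 215.8] [30.2 28.8] 77.1 mean [477.9 213.1  39.4]
short 577 z 0.0134 [635.8  77.3] [61.6 60.1] 2.4 mean [620.6  66.2  12.3]
round 787 z 0.0133 [642.1 -17.5] [60.2 61.6] 44.7 mean [643.7 -17.   12.1]
post 96 z 0.0271 [ 645.9 -111.7] [8.8 9.9] 49.6 mean [ 645.1 -110.9   25.2]
long 883 z 0.0135 [ 649.7 -207.5] [90.2 56.6] 2.7 mean [ 640.2 -202.    12.1]
shift [-0.3, -0.44, 0.0] turn [-0.0, 0.01, 0.01] dn [0.0, 0.0, 4.0]
```

View pics/w1.png

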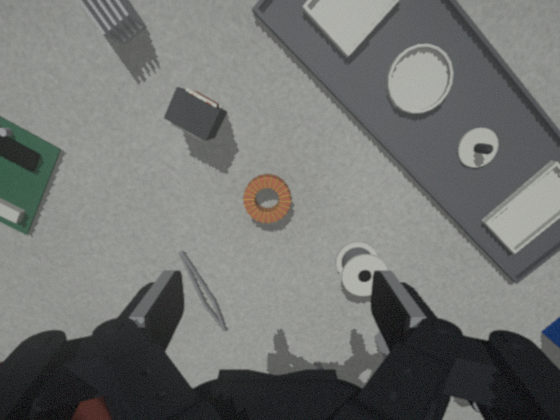

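The wrist view confirms the choke at (268,200), the transformer at (195,113), the post at (482,148) and the round pocket at (420,78). They match the other views to within 2 mm. Next I descend on the choke.

>>> jog_arm([
  [[-0.3,-0.44,1],[0,0,0],85],
  [[-0.3,-0.44,3],[0,0,0],85],
  [[-0.3,-0.44,5],[0,0,0],85],
  [[-0.3,-0.44,6.5],[0,0,0],85],
  [[-0.3,-0.44,7.4],[0,0,0],85],
  [[-0.3,-0.44,7.8],[0,0,0],85],
  [[-0.3,-0.44,7.8],[0,0,0],85],
])

```text
time: 2.52
tool_pos: [0.4559, 0.0035, 0.0054]
tool_rot: [-0.0, 0.924, 0.382, -0.0]
contact_force: [0.9, -0.2, 0.2]
gripper_width: 0.848
grasp_force: 0.0
```

>>> jog_arm([
  [[0,0,0],[0,0,0],40],
  [[0,0,0],[0,0,0],40],
  [[0,0,0],[0,0,0],40],
  [[0,0,0],[0,0,0],40],
  [[0,0,0],[0,0,0],40],
])

```text
time: 3.15
tool_pos: [0.4579, 0.004, 0.0075]
tool_rot: [0.001, 0.924, 0.383, 0.001]
contact_force: [-1.1, -0.6, 5.8]
gripper_width: 0.551
grasp_force: 62.2
```

>>> jog_arm([
  [[0,0,-1],[0,0,0],40],
  [[0,0,-3],[0,0,0],40],
  [[0,0,-5],[0,0,0],40],
  [[0,0,-5],[0,0,0],40],
])

```text
time: 3.65
tool_pos: [0.4598, 0.004, 0.1362]
tool_rot: [0.003, 0.924, 0.383, 0.005]
contact_force: [-0.2, -0.4, -1.4]
gripper_width: 0.552
grasp_force: 62.0
```

```bash
python3 go.py 0.646 -0.112 0.13 -45; python3 wl.py w2
```

```text
shift [1.97, 8.55, 0.34] turn [0.07, -0.05, 0.01] dn [-0.03, -0.04, 4.0]
bench z 0.000911221912623883
```

View pics/w2.png

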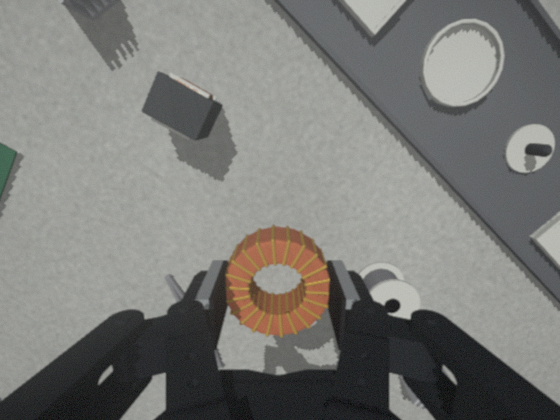

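The choke is held level, centred at (278,281) between the pads.

```bash
cat > held.py <<'E'
import sys,pickle; from h import *
n,u0,u1,v0,v1=sys.argv[1],*map(int,sys.argv[2:6]); lo,hi=map(float,sys.argv[6:8])
st,d,p=pickle.load(open(n+".pkl","rb")); P=np.load(n+"_P.npy")[v0:v1,u0:u1].reshape(-1,3); P=P[d[v0:v1,u0:u1].ravel()>0]
q=st['tool_rot']; M=R.from_quat([*q[1:],q[0]]).as_matrix(); t=(P-st['tool_pos'])@M*1000
s=t[(t[:,2]>lo)&(t[:,2]<hi)]
print("all z pct",np.round(np.percentile(t[:,2],[2,10,25,50]),1),len(s)); r=cv2.minAreaRect(s[:,:2].astype(np.float32)); print("tool xy",np.round(r[0],1),np.round(r[1],1),round(r[2],1),"zmed",np.round(np.median(s[:,2]),1))
E
python3 held.py w2 232 324 225 335 -20 -5
```

```text
all z pct [-14.2 -13.7 -13.2 -12.2] 6403
tool xy [-1.1  0. ] [50.1 42.7] 0.2 zmed -13.0
```

>>> jog_arm([
  [[1.97,8.55,0],[0,0,0],40],
  [[1.97,8.55,0],[0,0,0],40],
  [[1.97,8.55,0],[0,0,0],40],
  [[1.97,8.55,0],[0,0,0],40],
  [[1.97,8.55,0],[0,0,0],40],
  [[1.97,8.55,0],[0,0,0],40],
])

```text
time: 4.45
tool_pos: [0.6408, -0.1111, 0.1284]
tool_rot: [-0.001, 0.924, 0.383, -0.001]
contact_force: [-0.7, 0.0, -1.7]
gripper_width: 0.547
grasp_force: 62.1
```

```bash
python3 go.py 0.646 -0.112 0.013 -45
```

```text
shift [0.13, 0.19, 4.62] turn [-0.02, 0.01, 0.01] dn [0.01, 0.01, 4.0]
```

>>> jog_arm([
  [[0.17,0.19,0.2],[0,0,0],40],
  [[0.17,0.19,1.5],[0,0,0],40],
  [[0.17,0.19,2.7],[0,0,0],40],
  [[0.17,0.19,3.7],[0,0,0],40],
  [[0.17,0.19,4.3],[0,0,0],40],
  [[0.17,0.19,4.55],[0,0,0],40],
  [[0.17,0.19,4.55],[0,0,0],40],
])

```text
time: 5.32
tool_pos: [0.6488, -0.112, 0.017]
tool_rot: [0.0, 0.924, 0.383, 0.0]
contact_force: [0.5, -0.5, -0.9]
gripper_width: 0.55
grasp_force: 62.1
```

>>> jog_arm([
  [[-0.06,-0.06,0.1],[0,0,0],40],
  [[-0.06,-0.06,0.12],[0,0,0],40],
  [[-0.06,-0.06,0.12],[0,0,0],75],
  [[-0.06,-0.06,0.12],[0,0,0],75],
  [[-0.06,-0.06,0.12],[0,0,0],75],
  [[-0.06,-0.06,-2],[0,0,0],75],
  [[-0.06,-0.06,-4],[0,0,0],100],
  [[-0.06,-0.06,-5.5],[0,0,0],100],
])

```text
time: 6.32
tool_pos: [0.6473, -0.1123, 0.1571]
tool_rot: [0.001, 0.924, 0.383, 0.001]
contact_force: [-0.7, 0.1, -0.4]
gripper_width: 1.001
grasp_force: 0.0
```

```bash
python3 wl.py w3 choke,.646,-.112,.012,.04; python3 go.py 0.485 0.235 0.17 -12
```

```text
bench z 0.0011496482556413445
choke 1923 z 0.0285 [ 646.  -113.5] [49.9 49.6] 16.4 mean [ 646.5 -113.    27.4]
shift [5.19, -14.51, -0.39] turn [0.08, -0.02, -4.12] dn [-0.02, -0.04, 4.0]
```

View pics/w3.png

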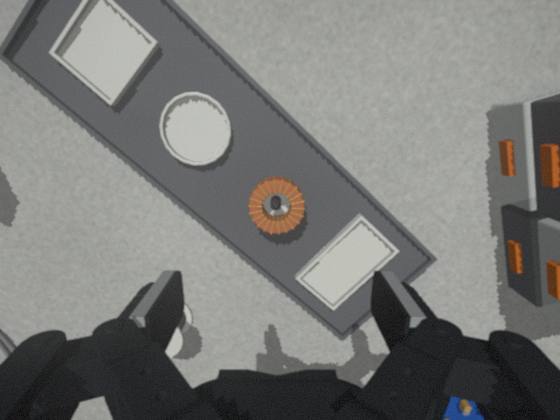

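The choke is over the post, centred at (277,205), with its top at about 27 mm. Next is the long heat sink.

>>> jog_arm([
  [[5.2,-14.5,-0.4],[0,0,-4.12],90],
  [[5.2,-14.5,-0.4],[0,0,-4.12],90],
  [[5.2,-14.5,-0.4],[0,0,-4.12],90],
  [[5.2,-14.5,-0.4],[0,0,-4.12],90],
  [[5.2,-14.5,-0.4],[0,0,-4.12],90],
  [[5.2,-14.5,-0.4],[0,0,-4.12],90],
  [[5.2,-14.5,-0.4],[0,0,-4.12],90],
  [[5.2,-14.5,-0.4],[0,0,-4.12],90],
])

```text
time: 7.38
tool_pos: [0.4818, 0.2362, 0.164]
tool_rot: [0.0, 0.777, 0.63, -0.0]
contact_force: [0.2, -0.3, 0.4]
gripper_width: 0.902
grasp_force: 0.0
```

```bash
python3 wl.py w4 hs,.485,.235,.03,.045 tr,.470,.110,.03,.04 cap,.462,.352,.04,.04 short,.640,.077,.0095,.06; python3 go.py 0.485 0.235 0.10 -12
```

```text
bench z 0.0007856722020861961
hs 1125 z 0.0415 [484.1 233.5] [64.5 28. ] 78.2 mean [484.5 234.7  40.5]
tr 1264 z 0.0455 [469.  110.7] [30.2 43. ] 16.3 mean [469.1 112.5  44.5]
cap 1731 z 0.0561 [461.2 350.5] [34.2 34.1] 36.6 mean [461.2 350.5  52.1]
short 635 z 0.0134 [650.8  87.9] [68.9 94.6] 46.8 mean [646.1  93.2  12. ]
shift [0.01, 0.11, 2.56] turn [0.0, 0.0, -0.0] dn [0.0, -0.0, 4.0]
```

>>> jog_arm([
  [[-0.05,0.09,1],[0,0,0],70],
  [[-0.05,0.09,3],[0,0,0],70],
  [[-0.05,0.09,4.6],[0,0,0],70],
  [[-0.05,0.09,5.6],[0,0,0],70],
  [[-0.05,0.09,6.1],[0,0,0],70],
  [[-0.05,0.09,6.1],[0,0,0],70],
])

```text
time: 8.18
tool_pos: [0.484, 0.2333, 0.0111]
tool_rot: [-0.0, 0.778, 0.629, -0.001]
contact_force: [-0.0, -0.6, 0.7]
gripper_width: 0.707
grasp_force: 0.0
```

>>> jog_arm([
  [[0,0,0],[0,0,0],15],
  [[0,0,0],[0,0,0],15],
  [[0,0,0],[0,0,0],15],
  [[0,0,0],[0,0,0],15],
  [[0,0,0],[0,0,0],15],
  [[0,0,0],[0,0,0],15],
])

```text
time: 8.93
tool_pos: [0.4853, 0.2348, 0.0135]
tool_rot: [0.001, 0.777, 0.629, 0.001]
contact_force: [0.7, -1.8, 7.0]
gripper_width: 0.316
grasp_force: 60.4
```

>>> jog_arm([
  [[0,0,-1],[0,0,0],15],
  [[0,0,-3],[0,0,0],15],
  [[0,0,-5],[0,0,0],15],
  [[0,0,-5],[0,0,0],15],
])

```text
time: 9.43
tool_pos: [0.4868, 0.2355, 0.1421]
tool_rot: [0.002, 0.777, 0.629, 0.005]
contact_force: [0.2, 0.2, -1.0]
gripper_width: 0.317
grasp_force: 59.7
```

```bash
python3 wl.py w5; python3 go.py 0.65 -0.206 0.14 -88
```

```text
bench z 0.0007705676574659148
shift [-15.88, 10.12, -0.04] turn [0.01, -0.03, 9.5] dn [-0.01, -0.02, 4.0]
```

View pics/w5.png

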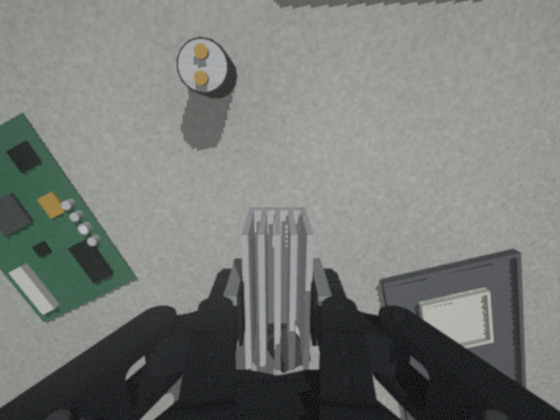

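The heat sink is held centred at (278,288), with its length along the tool x axis. Now I carry it to the long pocket.

```bash
python3 held.py w5 238 318 205 380 -40 -10
```

```text
all z pct [-75.8 -32.2 -27.2 -16.7] 6974
tool xy [-1.1 -0. ] [35.8 65. ] 89.2 zmed -27.0
```

>>> jog_arm([
  [[-15.9,10.1,0],[0,0,9.5],15],
  [[-15.9,10.1,0],[0,0,9.5],15],
  [[-15.9,10.1,0],[0,0,9.5],15],
  [[-15.9,10.1,0],[0,0,9.5],15],
  [[-15.9,10.1,0],[0,0,9.5],15],
  [[-15.9,10.1,0],[0,0,9.5],15],
  [[-15.9,10.1,0],[0,0,9.5],15],
  [[-15.9,10.1,0],[0,0,9.5],15],
])

```text
time: 10.48
tool_pos: [0.6471, -0.2094, 0.1333]
tool_rot: [-0.001, 1.0, 0.016, -0.002]
contact_force: [-0.4, 0.6, -1.2]
gripper_width: 0.321
grasp_force: 59.7
```

>>> jog_arm([
  [[0,0,0],[0,0,0],15],
  [[0,0,0],[0,0,0],15],
])

```text
time: 10.72
tool_pos: [0.6468, -0.2059, 0.1342]
tool_rot: [-0.001, 1.0, 0.018, -0.002]
contact_force: [-0.2, 1.1, -1.1]
gripper_width: 0.317
grasp_force: 59.7
```

```bash
python3 wl.py w6; python3 held.py w6 238 318 205 380 -40 -10;python3 go.py 0.65 -0.2065 0.02 -88
```

```text
bench z 0.0010674292954191422
all z pct [-75.7 -32.2 -27.1 -16.4] 6948
tool xy [-1.3  0.5] [35.9 65.2] 89.1 zmed -26.9
shift [0.13, 0.05, 4.59] turn [-0.01, 0.02, 0.01] dn [0.01, 0.01, 4.0]
```

View pics/w6.png

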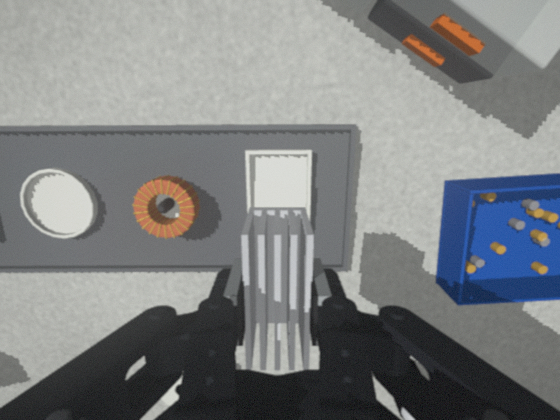

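The heat sink is aligned with the long pocket at (278,185), so I lower it.

>>> jog_arm([
  [[0.17,0.05,1],[0,0,0],15],
  [[0.17,0.05,2.4],[0,0,0],15],
  [[0.17,0.05,3.5],[0,0,0],15],
  [[0.17,0.05,4.2],[0,0,0],15],
  [[0.17,0.05,4.5],[0,0,0],15],
  [[0.17,0.05,4.5],[0,0,0],15],
])

```text
time: 11.52
tool_pos: [0.6526, -0.2078, 0.0244]
tool_rot: [0.0, 1.0, 0.018, 0.0]
contact_force: [0.3, -0.4, -0.6]
gripper_width: 0.32
grasp_force: 59.7
```

>>> jog_arm([
  [[-0.06,0,0.12],[0,0,0],15],
  [[-0.06,0,0.15],[0,0,0],15],
  [[-0.06,0,0.15],[0,0,0],60],
  [[-0.06,0,0.15],[0,0,0],60],
  [[-0.06,0,0.15],[0,0,0],60],
  [[-0.06,0,-2],[0,0,0],60],
  [[-0.06,0,-4],[0,0,0],90],
  [[-0.06,0,-5.5],[0,0,0],90],
])

```text
time: 12.52
tool_pos: [0.6517, -0.2085, 0.1648]
tool_rot: [0.001, 1.0, 0.017, 0.001]
contact_force: [0.7, -0.5, -0.4]
gripper_width: 0.901
grasp_force: 0.0
```

```bash
python3 wl.py w7 hs,.651,-.207,.03,.045 longp,.651,-.205,.0095,.06; python3 go.py 0.469 0.1105 0.17 -74
```

```text
bench z 0.0010725857782927783
hs 1193 z 0.0483 [ 650.3 -209.1] [63.8 27.9] 1.7 mean [ 651.4 -209.1   47.4]
longp 1204 z 0.0479 [ 650.3 -209.1] [63.8 27.9] 1.7 mean [ 651.5 -209.1   47.4]
shift [-6.96, -13.05, -0.09] turn [0.05, -0.07, -1.75] dn [-0.04, -0.02, 4.0]
```

View pics/w7.png

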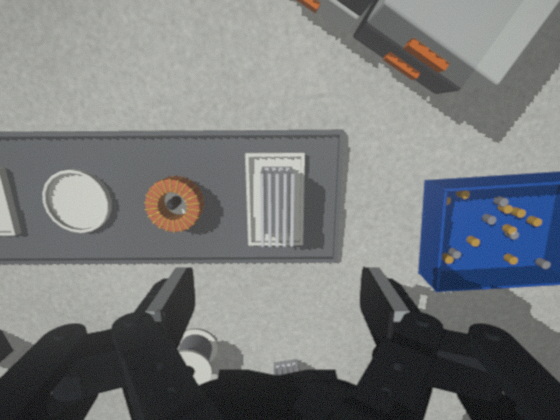

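The heat sink stands in the long pocket at (277,206). Its top is at 47 mm, so it sits on the pocket floor. Next is the transformer.

>>> jog_arm([
  [[-6.96,-13.05,-0.1],[0,0,-1.75],90],
  [[-6.96,-13.05,-0.1],[0,0,-1.75],90],
  [[-6.96,-13.05,-0.1],[0,0,-1.75],90],
  [[-6.96,-13.05,-0.1],[0,0,-1.75],90],
  [[-6.96,-13.05,-0.1],[0,0,-1.75],90],
  [[-6.96,-13.05,-0.1],[0,0,-1.75],90],
  [[-6.96,-13.05,-0.1],[0,0,-1.75],90],
  [[-6.96,-13.05,-0.1],[0,0,-1.75],90],
])

```text
time: 13.58
tool_pos: [0.4659, 0.1117, 0.1643]
tool_rot: [0.0, 0.99, 0.139, 0.0]
contact_force: [-0.8, -0.3, -0.4]
gripper_width: 0.904
grasp_force: 0.0
```

```bash
python3 wl.py w8 tr,.469,.1105,.03,.04; python3 go.py 0.469 0.1105 0.01 -74
```

```text
bench z 0.0008089435140229972
tr 1725 z 0.0454 [470.  110.4] [32.6 41.7] 17.1 mean [469.7 110.1  44.5]
shift [0.1, 0.06, 6.17] turn [0.0, -0.0, -0.01] dn [-0.0, -0.0, 4.0]
```

>>> jog_arm([
  [[0.12,0.06,1],[0,0,0],82],
  [[0.12,0.06,3],[0,0,0],82],
  [[0.12,0.06,4.6],[0,0,0],82],
  [[0.12,0.06,5.6],[0,0,0],82],
  [[0.12,0.06,6.1],[0,0,0],82],
  [[0.12,0.06,6.1],[0,0,0],82],
])

```text
time: 14.38
tool_pos: [0.469, 0.1104, 0.0112]
tool_rot: [-0.0, 0.99, 0.138, -0.001]
contact_force: [0.2, 0.0, 0.1]
gripper_width: 0.823
grasp_force: 0.0
```

>>> jog_arm([
  [[0,0,0],[0,0,0],25],
  [[0,0,0],[0,0,0],25],
  [[0,0,0],[0,0,0],25],
  [[0,0,0],[0,0,0],25],
  [[0,0,0],[0,0,0],25],
  [[0,0,0],[0,0,0],25],
])

```text
time: 15.12
tool_pos: [0.4706, 0.1113, 0.0135]
tool_rot: [0.0, 0.99, 0.139, 0.002]
contact_force: [0.7, -1.8, 5.9]
gripper_width: 0.481
grasp_force: 62.4
```

>>> jog_arm([
  [[0,0,-1],[0,0,0],25],
  [[0,0,-3],[0,0,0],25],
  [[0,0,-5],[0,0,0],25],
  [[0,0,-5],[0,0,0],25],
])

```text
time: 15.62
tool_pos: [0.4718, 0.1116, 0.1414]
tool_rot: [0.0, 0.99, 0.139, 0.005]
contact_force: [0.2, -0.3, -2.6]
gripper_width: 0.481
grasp_force: 61.7
```

```bash
python3 wl.py w9; python3 held.py w9 228 328 225 360 -45 -10; python3 go.py 0.6405 0.077 0.14 2
```

```text
bench z 0.0008651752792253609
all z pct [-32.1 -31.6 -31.1 -28.1] 8900
tool xy [-0.2  0.1] [44.6 34.4] 89.8 zmed -30.9
shift [6.18, 3.21, -0.05] turn [0.02, -0.02, -9.5] dn [-0.01, -0.0, 4.0]
```

View pics/w9.png

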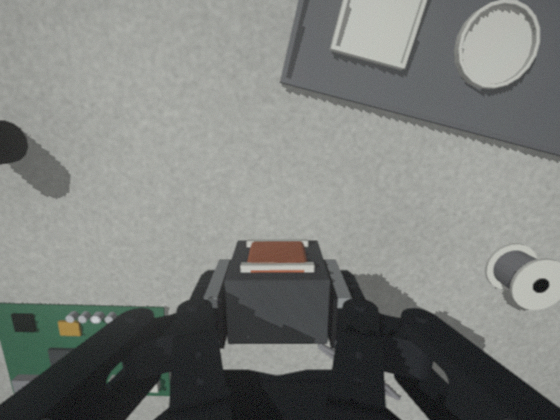

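The transformer is gripped level and centred at (278,290). Now I turn it 76° and carry it to the short pocket.

>>> jog_arm([
  [[6.15,3.2,0],[0,0,-9.5],25],
  [[6.15,3.2,0],[0,0,-9.5],25],
  [[6.15,3.2,0],[0,0,-9.5],25],
  [[6.15,3.2,0],[0,0,-9.5],25],
  [[6.15,3.2,0],[0,0,-9.5],25],
  [[6.15,3.2,0],[0,0,-9.5],25],
  [[6.15,3.2,0],[0,0,-9.5],25],
  [[6.15,3.2,0],[0,0,-9.5],25],
])

```text
time: 16.68
tool_pos: [0.6369, 0.0767, 0.1332]
tool_rot: [-0.002, 0.695, 0.719, -0.002]
contact_force: [-0.4, -0.2, -2.1]
gripper_width: 0.483
grasp_force: 61.7
```

>>> jog_arm([
  [[0,0,0],[0,0,0],25],
  [[0,0,0],[0,0,0],25],
])

```text
time: 16.92
tool_pos: [0.6384, 0.0767, 0.136]
tool_rot: [-0.0, 0.695, 0.719, -0.0]
contact_force: [-0.2, -1.2, -2.8]
gripper_width: 0.488
grasp_force: 61.7
```

```bash
python3 wl.py w10 round,.643,-.017,.0095,.05; python3 held.py w10 228 328 225 360 -45 -10; python3 go.py 0.6395 0.0775 0.02 2
```

```text
bench z 0.0007290771808188268
round 0
all z pct [-32.1 -31.6 -31.1 -27.9] 8894
tool xy [-0.  -0.3] [34.4 44.8] 0.1 zmed -30.9
shift [0.03, 0.04, 4.65] turn [-0.0, 0.0, -0.01] dn [0.0, 0.0, 4.0]
```

View pics/w10.png

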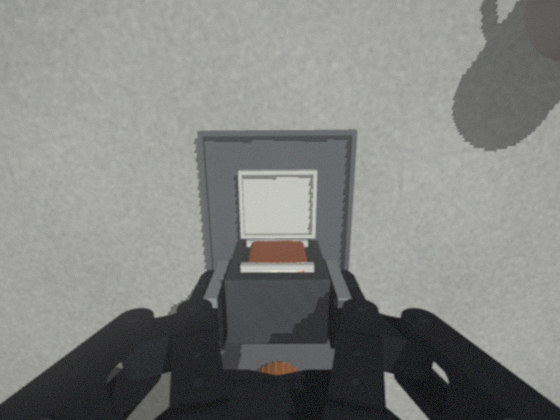

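The pocket at (278,205) is in line with the transformer, so I lower it.

>>> jog_arm([
  [[0.03,0.04,1],[0,0,0],25],
  [[0.03,0.04,2.4],[0,0,0],25],
  [[0.03,0.04,3.5],[0,0,0],25],
  [[0.03,0.04,4.2],[0,0,0],25],
  [[0.03,0.04,4.5],[0,0,0],25],
  [[0.03,0.04,4.5],[0,0,0],25],
])

```text
time: 17.73
tool_pos: [0.64, 0.0775, 0.0244]
tool_rot: [0.0, 0.695, 0.719, 0.0]
contact_force: [-0.4, 0.2, -2.3]
gripper_width: 0.482
grasp_force: 61.9
```

>>> jog_arm([
  [[0,0,0.12],[0,0,0],25],
  [[0,0,0.15],[0,0,0],25],
  [[0,0,0.15],[0,0,0],75],
  [[0,0,0.15],[0,0,0],75],
  [[0,0,0.15],[0,0,0],75],
  [[0,0,-2],[0,0,0],75],
  [[0,0,-4],[0,0,0],90],
  [[0,0,-5.5],[0,0,0],90],
])

```text
time: 18.73
tool_pos: [0.6406, 0.0775, 0.1647]
tool_rot: [0.001, 0.695, 0.719, 0.001]
contact_force: [0.1, 1.3, -0.8]
gripper_width: 0.901
grasp_force: 0.0
```

```bash
python3 wl.py w11 tr,.6395,.0775,.03,.04 short,.6395,.0775,.03,.04; python3 go.py 0.4612 0.3505 0.17 2
```

```text
bench z 0.0007390194644584791
tr 1783 z 0.0523 [640.2  76.1] [41.7 30.5] 1.5 mean [640.2  76.8  51.4]
short 1783 z 0.0523 [640.2  76.1] [41.7 30.5] 1.5 mean [640.2  76.8  51.4]
shift [11.16, -6.9, -0.05] turn [0.08, 0.0, 0.0] dn [0.0, -0.05, 4.0]
```

View pics/w11.png

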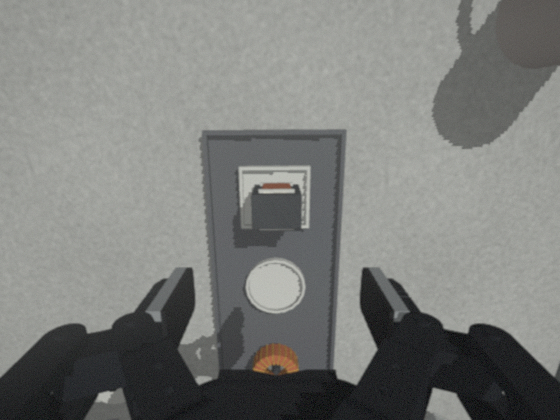

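The transformer stands in the short pocket at (277,205), with its top at 51 mm. The capacitor is last.

>>> jog_arm([
  [[11.16,-6.9,0],[0,0,0],90],
  [[11.16,-6.9,0],[0,0,0],90],
  [[11.16,-6.9,0],[0,0,0],90],
  [[11.16,-6.9,0],[0,0,0],90],
  [[11.16,-6.9,0],[0,0,0],90],
  [[11.16,-6.9,0],[0,0,0],90],
  [[11.16,-6.9,0],[0,0,0],90],
  [[11.16,-6.9,0],[0,0,0],90],
])

```text
time: 19.77
tool_pos: [0.4585, 0.3492, 0.1616]
tool_rot: [0.0, 0.695, 0.719, -0.0]
contact_force: [-0.3, 0.2, 0.1]
gripper_width: 0.902
grasp_force: 0.0
```

```bash
python3 wl.py w12 cap,.4612,.3505,.04,.03; python3 go.py 0.4612 0.3505 0.015 2
```

```text
bench z 0.0007176627447975925
cap 1254 z 0.0561 [460.9 351.2] [33.8 34.3] 0.2 mean [460.7 351.7  52.1]
shift [0.06, 0.1, 5.87] turn [0.0, 0.0, -0.01] dn [0.0, -0.0, 4.0]
```

>>> jog_arm([
  [[0.08,0.1,1],[0,0,0],78],
  [[0.08,0.1,3],[0,0,0],78],
  [[0.08,0.1,4.5],[0,0,0],78],
  [[0.08,0.1,5.4],[0,0,0],78],
  [[0.08,0.1,5.85],[0,0,0],78],
  [[0.08,0.1,5.85],[0,0,0],78],
])

```text
time: 20.58
tool_pos: [0.4604, 0.3516, 0.015]
tool_rot: [-0.0, 0.695, 0.719, -0.001]
contact_force: [0.1, 0.9, 0.3]
gripper_width: 0.778
grasp_force: 0.0
```

>>> jog_arm([
  [[0,0,0],[0,0,0],20],
  [[0,0,0],[0,0,0],20],
  [[0,0,0],[0,0,0],20],
  [[0,0,0],[0,0,0],20],
  [[0,0,0],[0,0,0],20],
  [[0,0,0],[0,0,0],20],
])

```text
time: 21.32
tool_pos: [0.4614, 0.3531, 0.0173]
tool_rot: [0.001, 0.695, 0.719, 0.001]
contact_force: [0.2, -0.6, 5.8]
gripper_width: 0.406
grasp_force: 60.2
```

>>> jog_arm([
  [[0,0,-1],[0,0,0],20],
  [[0,0,-3],[0,0,0],20],
  [[0,0,-5],[0,0,0],20],
  [[0,0,-5],[0,0,0],20],
])

```text
time: 21.82
tool_pos: [0.4629, 0.3542, 0.1462]
tool_rot: [0.001, 0.695, 0.719, 0.005]
contact_force: [-0.0, -0.2, -1.0]
gripper_width: 0.398
grasp_force: 59.9
```

```bash
python3 wl.py w13; python3 held.py w13 225 331 225 360 -52 -20; python3 go.py 0.6425 -0.0172 0.14 2
```

```text
bench z 0.0007482032998357702
all z pct [-40.5 -38.7 -34.1 -27.9] 7934
tool xy [-1.3 -1.7] [36.3 44. ] 6.7 zmed -33.9
shift [-15.06, 6.73, 0.11] turn [0.03, -0.02, 0.0] dn [-0.01, -0.02, 4.0]
```

View pics/w13.png

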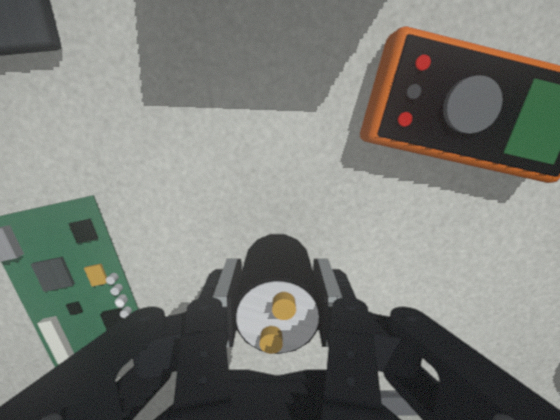

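The capacitor is held upright, its top centred at (278,316). Now I carry it to the round pocket.

>>> jog_arm([
  [[-15.05,6.7,0],[0,0,0],20],
  [[-15.05,6.7,0],[0,0,0],20],
  [[-15.05,6.7,0],[0,0,0],20],
  [[-15.05,6.7,0],[0,0,0],20],
  [[-15.05,6.7,0],[0,0,0],20],
  [[-15.05,6.7,0],[0,0,0],20],
  [[-15.05,6.7,0],[0,0,0],20],
  [[-15.05,6.7,0],[0,0,0],20],
])

```text
time: 22.88
tool_pos: [0.6399, -0.0201, 0.1375]
tool_rot: [-0.002, 0.696, 0.718, -0.001]
contact_force: [0.9, 0.6, -1.0]
gripper_width: 0.404
grasp_force: 60.0
```

>>> jog_arm([
  [[0,0,0],[0,0,0],20],
  [[0,0,0],[0,0,0],20],
])

```text
time: 23.12
tool_pos: [0.6396, -0.0164, 0.1394]
tool_rot: [-0.001, 0.694, 0.72, -0.0]
contact_force: [0.4, 0.5, -1.0]
gripper_width: 0.404
grasp_force: 60.0
```

```bash
python3 go.py 0.6425 -0.0172 0.0245 2
```

```text
shift [-0.04, 0.12, 4.6] turn [-0.01, -0.0, 0.01] dn [-0.0, 0.01, 4.0]
```

>>> jog_arm([
  [[0,0.1,1],[0,0,0],20],
  [[0,0.1,2.4],[0,0,0],20],
  [[0,0.1,3.5],[0,0,0],20],
  [[0,0.1,4.2],[0,0,0],20],
  [[0,0.1,4.45],[0,0,0],20],
  [[0,0.1,4.45],[0,0,0],20],
])

```text
time: 23.88
tool_pos: [0.6434, -0.0175, 0.0296]
tool_rot: [0.0, 0.695, 0.719, 0.0]
contact_force: [-1.0, -0.1, 0.2]
gripper_width: 0.405
grasp_force: 60.0
```

>>> jog_arm([
  [[0,0,0.15],[0,0,0],20],
  [[0,0,0.2],[0,0,0],20],
  [[0,0,0.2],[0,0,0],70],
  [[0,0,0.2],[0,0,0],70],
  [[0,0,0.2],[0,0,0],70],
  [[0,0,-2],[0,0,0],70],
  [[0,0,-4],[0,0,0],90],
  [[0,0,-5.5],[0,0,0],90],
])

```text
time: 24.88
tool_pos: [0.6439, -0.0178, 0.1697]
tool_rot: [0.001, 0.695, 0.719, 0.001]
contact_force: [0.3, 0.0, 0.0]
gripper_width: 0.902
grasp_force: 0.0
```

>>> jog_arm([
  [[0,0,-2],[0,0,0],90],
  [[0,0,-2],[0,0,0],90],
])

```text
time: 25.12
tool_pos: [0.6461, -0.0181, 0.2235]
tool_rot: [0.004, 0.695, 0.719, 0.003]
contact_force: [0.4, 0.1, -1.1]
gripper_width: 0.899
grasp_force: 0.0
```

```bash
python3 wl.py w14 cap,.6425,-.0172,.04,.03 tr,.6395,.0775,.03,.04 choke,.646,-.112,.012,.04 hs,.651,-.207,.03,.045
```

```text
bench z 0.0008444625109743364
cap 877 z 0.0630 [643.3 -19.2] [33.8 33.8] 2.6 mean [643.3 -19.1  59.1]
tr 1549 z 0.0524 [640.1  75.1] [41.6 30.5] 3.2 mean [640.2  75.8  51.5]
choke 1102 z 0.0285 [ 645.2 -113.1] [49.9 49.3] 53.1 mean [ 645.7 -111.9   27.3]
hs 1217 z 0.0482 [ 650.  -208.3] [63.8 29.9] 1.6 mean [ 649.8 -207.5   46.4]
```

View pics/w14.png

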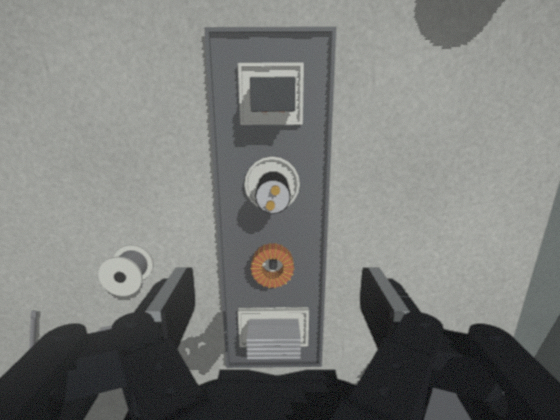

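All four parts sit in their inserts: transformer (271,94), capacitor (273,190), choke (273,266) and heat sink (274,335). Their heights match seating on the insert floors, and the look-alikes were never approached. I'm handing the job in.

```bash
python3 -c "
from plant import *
print(job_done())"
```

```text
the job is handed in; nothing more can be done
None
```

I placed all four parts upright in their inserts and handed the job in at about 25 s; the final check put each within about 4 mm of its insert's centre, I never went near the two look-alikes, and the hand-in returned no verdict.

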